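Unlock the butter feeder and hold its spring pusher back

ROBOT

A 7-joint arm with a two-finger parallel gripper is mounted at the origin on a cart in front of the work surface, level with it; the furniture and walls round the work are solid. World frame = base frame: x ahead of the robot, y to its left, z up, the work surface at z = 0. Lengths are in mm, angles in rad, forces in N, time in s.
With the tool pointing down it reaches from about 400 to 875 mm from the base axis. Payload 4.4 kg.
Tool frame: the origin (TCP) lies on the centre line of the jaws, within the pads' length; the fingertips stand 25 mm ahead of it and the grasp point (between the pads) lies 6 mm ahead of it (ctrl.finger_overhang is the distance from the TCP to the fingertips, in mm); z points along the fingers, y is the line along which they close (so a half turn about z gives the same grasp; the last joint's range is limited). The gripper opens to 85 mm and grips with 20 to 120 N. Pads are 22 mm wide; open, the fingers measure 114 mm over their backs; the gripper's body (76 mm by 85 mm) begins 54 mm behind the grasp point. The pads swing forward as they close: fully open they stand 13 mm farther back than shut.
Start: joints at [1.245, 0.628, 0.038, 1.517, -0.027, 0.996, -0.02], TCP at [167.003, -628.194, 256.313] pointing down, gripper open.
Joint ranges: [-3.06, 3.06], [-0.37, 2.12], [-1.25, 1.32], [0.18, 2.47], [-1.1, 4.24], [0.23, 1.98], [-2.94, 2.94]. Speed limits (rad/s): [2.57, 2.57, 3.14, 3.14, 3.14, 3.14, 3.14].

INTERFACE

Orientations are given as [roll, pitch, yaw] about the fixed x, y, z axes, in that order (R = Rz(yaw) Ry(pitch) Rx(roll)).
In Python, from cell import ctrl gives the robot as it stands. The module is installed in compiled form; this text tells all that it offers.
- The arm moves only by the tool play_rows, never from a script. Its argument "targets" is a list of rows, each a list of 5 numbers: the closure, from 0 (fully open) to 1 (shut), then the shift along the tool's x, y, z in cm, then the turn about the tool's z in degrees. In form: [[gripper, dx, dy, dz, spin], ...]. A call has 1 to 10 rows; each row is the pose to reach, as a shift and turn from the pose commanded when the call began, along the tool's axes at that moment; what a row does not reach only later rows make up. A row lasts 1/10 s, in which the tool goes at most 50 mm and 8.59 degrees, less where a joint would pass 70% of its speed; a pose out of reach is approached as far as the arm can. A call with a gripper value outside its range is refused whole. The fingers move at their own pace and stop on an object; the grip force is fixed at half the most. Time passes only in rows, so rows that repeat a pose let the fingers close. It gives the time, the measured TCP pose, the force, the opening and the grip force at its end, in the units of the state.
- ctrl.read_state(): the state, without advancing time (a new reading comes with each control period).
- ctrl.get_image(name): name is "scene" or "top" or "wrist"; returns (picture, depth): 480x640x3 uint8, red, green, blue; 480x640 float32, mm along the optical axis (not along the pixel's ray), 0 where there is no reading.
- ctrl.calibration(name): a dict with "vfov" (degrees; the focal length in pixels is half the picture's height over the tangent of half this angle, whatever the lens; pixels are square), "cx", "cy" (the principal point, pixels), "k1" (the pictures are not rectified: a ray, as slopes to the right and down, at radius r is drawn at 1 + k1 r^2 times it, then the intrinsics apply), "extrinsics" (4x4, takes a point from camera to world coordinates); the wrist camera has in their place "mount" (4x4, takes a point from camera to tool coordinates, whose origin is the TCP and whose axes are the flange's). Camera axes: x right, y down, z forward; pixel columns grow to the right and rows downward; lengths in mm; the calibration is good to about 2 mm. A picture is of the moment at which its call begins: read the wrist's pose just before it. calibration takes no time and is no camera call.
- ctrl.finish_job(): hands the job in; it is judged then, once.
Trained networks look in the newest picture that a camera, given by its name, has taken for a name from the list of things; names that differ only in an ending like _2 or _b are one class to them, and where a whole thing is asked for, a point or a joint stands for the part that bears it (a point fixed in the world has none). Each returns a list of dicts, best first, with "confidence" (0 to 1); they miss things now and then, are a little off and sometimes report something else, mostly with a low value. They report only what shows in the picture. A call takes as long as a camera call. They do not tell look-alikes from the thing itself.
- ctrl.search_frame(camera, name): "bbox" ([left, top, right, bottom] in pixels, round what is visible of it).
- ctrl.trace(camera, name): "pixels" (480x640 bool, what is visible of it) and "bbox" ([left, top, right, bottom] in pixels, round what is visible of it).
The state is a dict: "clock": time; "qpos": joint angles; "qd": joint speeds; "tau": joint torques, N m; "eef_pos": TCP position; "tool_rot": TCP orientation; "force": force on the tool from outside, world axes, zero at the start; "torque": the same for the moment, N m; "width": finger opening in mm; "gripper_force": force on a finger pad.
Only numpy, scipy, OpenCV 4.12 (cv2) and the standard library are available. Lean on these libraries where they do the work, as an engineer would, in place of code of your own. Each camera call takes 0.05 s, during which the arm holds its last target. There are 200 camera calls.

TASK

Unlock the butter feeder: set the orange-handled T-key on the square head of its brass lock screw, turn the screw a quarter turn anticlockwise (seen from above) to its stop, and leave the key standing on the screw. Then pull the pusher by its black upright grip, back against its spring, until its black pointer stands at the red marker on the scale, and keep holding it there so that a colleague can lay a butter stick in: the job ends with your gripper still holding the pusher at the marker. Turn the screw only with the key, and leave the red marker and the things standing round about where they are.

Things in the scene. Friction and masses are not known exactly. Their poses are not given: they have to be found in the camera images.
- feeder: butter feeder fixed to the worktop: aluminium base plate 235 x 160 x 12 mm with a steel trough (50 mm high) along its x axis. Origin on the worktop under the middle of the trough; its x axis points along the trough to the front end with the grey spring drum, away from the robot, y to the left, z up. The pusher is pulled towards -x of this frame. Walls, scale rail and base lie below 51 mm, the red marker and the spring drum below 59 mm
- grip_mid (a point): centre of the pusher's upright black grip: a block 14 mm along the feeder's x, 36 mm along its y, from 62 to 108 mm above the worktop; this point at 87 mm. Axes as the feeder's. A steel cross bar 12 mm wide lies across the trough under the grip, top at 62 mm, from 68 mm to the right of the grip's centre to 32 mm to the left (a flat pointer, 4 mm wide, reaches 53 mm to the left)
- pusher (a joint): travel of the spring pusher in m: 0 fully forward, grows as it is pulled towards the feeder's -x, end stop at 0.115. A spring drives it forward: 4.2 N at 0 plus 0.7 N per 10 mm; it returns if let go. While the lock screw is closed its hook stops it after about 4 mm
- pointer (a point): tip of the pusher's black pointer, 52 mm to the left (+y of the feeder) of the grip's centre, 62 mm above the worktop. Axes as the feeder's
- marker_mid (a point): top centre of the red marker, a clip 10 mm wide (along the rail) by 18 mm on the white scale rail left of the trough, 58 mm above the worktop, 63 mm left of the trough's middle line. Axes as the feeder's. The pusher stands right when the pointer is abreast of it (same feeder x)
- marker (a joint): place of the red marker in m: equals the pusher's travel at which the pointer is abreast of it; stays put unless pushed
- screw_head (a point): foot of the lock screw's head, on its axis, on top of the brass flange (40 mm across), 28 mm above the worktop. The steel head is 16 mm square and 16 mm high, the top 4 mm tapering to 11 mm. x and y axes are square to the head's flats and turn with the screw (as the feeder's axes when the screw reads 0). A brass hook arm, 76 mm long, reaches from it along its -x, below 50 mm, and swings out to the feeder's right (-y) as the screw is turned
- lock_screw (a joint): angle of the captive lock screw in rad: near 0 locked, hook in front of the pusher's lug; grows anticlockwise seen from above, stop at 1.5 (open). Stiff: about 0.06 N m, stays where it is left
- key_grip (a point): centre of the T-key's orange bar handle: 56 mm along its own y, 18 mm thick along its own x, 30 mm high (15 mm above and below this point). The key stands upright, loose, 78 mm tall, 100 to 160 g; this point is 63 mm above its lower end; z up
- key_socket (a point): middle of the key's lower end, the mouth of its square socket: 19 mm wide inside, 18 mm deep, blue barrel 28 mm square outside, sides parallel to the key's x and y (so it fits the head in any quarter turn, with 1.5 mm play each side and about 12 degrees). Fully seated, this point rests on the screw's flange at point screw_head
- butter_stick: the wrapped butter stick, a bystander; origin at the middle of its underside
- soda_jar: the small jar with the white cap, a bystander; origin at the middle of its underside
- red_jar: the small jar with the red cap, a bystander; origin at the middle of its underside
- fluted_ring: the fluted pastry ring, a bystander; origin at the middle of its underside
Things that resemble listed ones, but are neither listed nor needed, are in the scene too. Of the things that look like the part that bears key_grip, take the one that is farthest from the robot's base at the start.

How it is judged:
By the outcome, as a careful person would: the job done as asked, in the order asked, and still so for the second after the job is handed in, while the arm keeps its last pose, push and grip.
It also fails if it takes over 58 s, if anything falls off the work surface, if the arm or the gripper's body presses on something with over 40 N, if the wrist force passes 120 N, or if a joint passes its speed limit or range.

## Working session

There is one attempt and no reset: what is moved stays moved. The work goes in short steps, Python scripts to look and compute and a tool call to move; the robot and the scene stay as the last step left them, time stands still between calls to the robot, and variables do not carry over. Pictures are saved under pics/ and viewed, at most 10 in all, crops included, and the job is handed in when it is done.

Besides the shell and the picture viewer there is one more tool, called by a JSON object that holds its "name" and its "arguments", one argument or row to a line. play_rows: Moves the arm, as the interface text tells. Its arguments: {"type":"object","properties":{"targets":{"type":"array"}},"required":["targets"]}

```bash
mkdir -p pics; cat > h.py <<'E'
import numpy as np, cv2
from scipy.spatial.transform import Rotation as R
from cell import ctrl
def cam(name, st=None):
    c=ctrl.calibration(name); f=240/np.tan(np.radians(c['vfov']/2))
    K=np.array([[f,0,c['cx']],[0,f,c['cy']],[0,0,1]])
    if 'mount' in c:
        T=np.eye(4); T[:3,:3]=R.from_euler('xyz',st['tool_rot']).as_matrix(); T[:3,3]=st['eef_pos']
        E=T@np.array(c['mount'])
    else: E=np.array(c['extrinsics'])
    return K,c['k1'],E
def rays(C,uv):
    # slopes of pixels
    K,k1,E=C
    uv=np.atleast_2d(uv).astype(float)
    d=np.c_[(uv[:,0]-K[0,2])/K[0,0],(uv[:,1]-K[1,2])/K[1,1]]
    s=d.copy()
    for _ in range(20): s=d/(1+k1*(s**2).sum(1,keepdims=True))
    return s
def at_depth(C,uv,z):
    s=rays(C,uv); p=np.c_[s,np.ones(len(s))]*np.reshape(z,(-1,1))
    return p@C[2][:3,:3].T+C[2][:3,3]
def at_height(C,uv,h):
    s=rays(C,uv); v=np.c_[s,np.ones(len(s))]@C[2][:3,:3].T; o=C[2][:3,3]
    return o+v*((h-o[2])/v[:,2])[:,None]
def project(C,P):
    K,k1,E=C; q=(np.atleast_2d(P)-E[:3,3])@E[:3,:3]; s=q[:,:2]/q[:,2:]
    s=s*(1+k1*(s**2).sum(1,keepdims=True)); return s*[K[0,0],K[1,1]]+[K[0,2],K[1,2]]
def cloud(C,dep,mask):
    v,u=np.nonzero(mask&(dep>0)); return at_depth(C,np.c_[u,v],dep[v,u]),np.c_[u,v]
def shot(name,fn=None):
    st=ctrl.read_state(); im,d=ctrl.get_image(name)
    if fn: cv2.imwrite('pics/'+fn,im[:,:,::-1])
    return im,d,cam(name,st),st
E
python3 - <<'E'
from h import *
s=ctrl.read_state(); print(s); print(ctrl.finger_overhang)
for n in ['top','scene']:
    im,d,C,st=shot(n,n+'0.png')
    np.savez('/tmp/'+n,im=im,d=d)
    print(n,C[2].round(2).tolist())
    for k in ['key_grip','screw_head','grip_mid','marker_mid','feeder','pusher','butter_stick']:
        for r in ctrl.trace(n,k):
            P,_=cloud(C,d,r['pixels']); 
            print(k,round(r['confidence'],2),np.round(r['bbox']),r['pixels'].sum(),np.median(P,0).round(0) if len(P) else '',P.max(0).round(0) if len(P) else '')
E
```

```text
{'clock': 0.0, 'qpos': array([ 1.24518258,  0.62932701,  0.03845131,  1.51840285, -0.02702367,
        0.9963004 , -0.02001242]), 'qd': array([-1.54090348e-04, -9.36105967e-04,  5.77814335e-04, -3.55174796e-04,
       -3.40603277e-04,  2.43034401e-05,  2.23909383e-05]), 'tau': array([ 5.05812768e-04, -5.63410807e+01,  1.22610256e+00, -1.93440092e+01,
        1.09493229e-02,  1.05932675e-02,  2.77607262e-05]), 'eef_pos': array([ 166.86120246, -627.60137505,  255.39045915]), 'tool_rot': array([-3.13967317e+00,  1.08240939e-05,  2.59780096e-01]), 'force': array([0.03078892, 0.29418481, 0.47552049]), 'torque': array([-0.05410192, -0.00496461,  0.00968621]), 'gripper_force': 0.0, 'width': 85.40922517265533}
25.0
top [[-0.03, -1.0, 0.08, 516.35], [-1.0, 0.03, 0.0, -66.78], [-0.0, -0.08, -1.0, 1149.42], [0.0, 0.0, 0.0, 1.0]]
key_grip 0.86 [233. 327. 262. 352.] 356 [414.  76.  76.] [431. 101.  83.]
key_grip 0.82 [209. 285. 233. 314.] 382 [489. 124.  76.] [517. 146.  83.]
key_grip 0.7 [199. 244. 227. 263.] 334 [578. 138.  76.] [596. 164.  83.]
key_grip 0.67 [265. 278. 279. 305.] 391 [500.  28
[... 1058 characters left out ...]
  50.  79.]
key_grip 0.48 [356. 269. 364. 284.] 97 [515. -54.  52.] [524. -48.  57.]
key_grip 0.45 [178. 271. 209. 306.] 736 [755. 119.  14.] [783. 146.  28.]
screw_head 0.52 [377. 232. 396. 252.] 165 [ 531. -191.   24.] [ 587. -181.   49.]
grip_mid 0.59 [348. 216. 398. 261.] 981 [ 551. -136.   59.] [651. -84. 107.]
grip_mid 0.52 [307. 217. 455. 328.] 8285 [ 513. -108.   26.] [667. -26. 107.]
marker_mid 0.49 [355. 266. 363. 283.] 83 [515. -54.  53.] [524. -48.  57.]
feeder 0.85 [305. 217. 454. 330.] 8304 [ 514. -109.   25.] [698. -26. 107.]
pusher 0.86 [346. 219. 397. 261.] 900 [ 550. -135.   60.] [610. -86. 107.]
butter_stick 0.87 [202. 222. 257. 266.] 1245 [791.  -7.  25.] [860.  46.  32.]
```

```bash
python3 - <<'E'
import cv2
a=cv2.imread('pics/top0.png')[110:370,180:420]; b=cv2.imread('pics/scene0.png')[200:400,160:470]
cv2.imwrite('pics/a1.png',cv2.resize(a,None,fx=2.3,fy=2.3,interpolation=cv2.INTER_CUBIC))
cv2.imwrite('pics/b1.png',cv2.resize(b,None,fx=2.5,fy=2.5,interpolation=cv2.INTER_CUBIC))
E
```

```text
(no output)
```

View pics/a1.png

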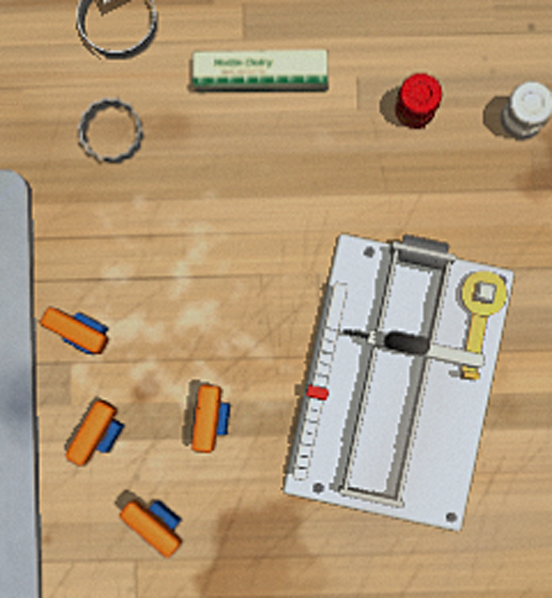

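View pics/b1.png

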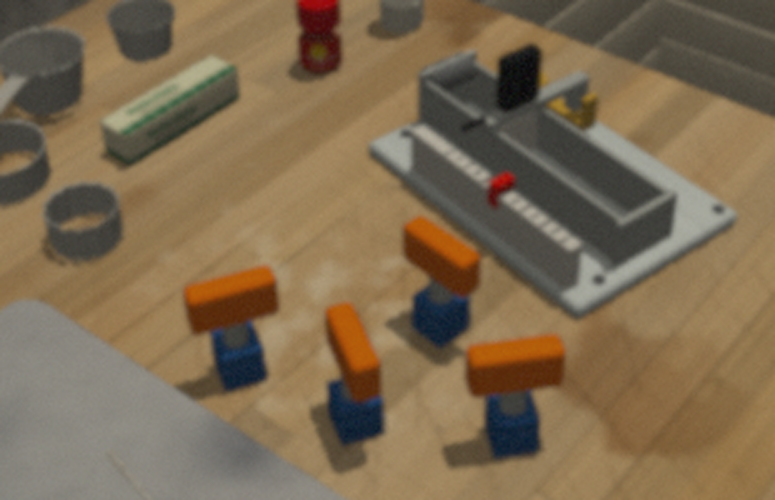

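The top view shows four identical T-keys. The farthest from the base is at crop (75,330), about world (578,138). The feeder is yawed about -0.2. The screw head is at crop (485,292), the grip at (405,343) and the marker at (317,393).

```bash
cat >> h.py <<'E'
def rect(xy):
    (c,wh,a)=cv2.minAreaRect(np.float32(xy)); b=cv2.boxPoints((c,wh,a)); e=b[1]-b[0],b[2]-b[1]
    l=max(e,key=np.linalg.norm); return np.round(c,1),np.round(wh,1),round(float(np.degrees(np.arctan2(l[1],l[0]))%180),1)
def mrect(C,m,h):
    m=cv2.morphologyEx(m.astype('uint8'),cv2.MORPH_OPEN,np.ones((3,3))); n,l,s,_=cv2.connectedComponentsWithStats(m)
    out=[]
    for i in range(1,n):
        if s[i,4]<40: continue
        v,u=np.nonzero(l==i); out.append((s[i,4],)+rect(at_height(C,np.c_[u,v],h)[:,:2]))
    return out
def tomove(st,P,yaw=None):
    Rm=R.from_euler('xyz',st['tool_rot']).as_matrix()
    d=Rm.T@(np.array(P)-st['eef_pos'])/10
    s=None if yaw is None else np.degrees(-(yaw-np.arctan2(Rm[1,0],Rm[0,0])))
    return d.round(2),s
E
python3 - <<'E'
from h import *
for n in ['top','scene']:
    z=np.load(f'/tmp/{n}.npz'); im,d=z['im'],z['d']; C=cam(n)
    hsv=cv2.cvtColor(im,cv2.COLOR_RGB2HSV)
    org=cv2.inRange(hsv,(5,170,130),(18,255,255))>0
    v,u=np.mgrid[:480,:640]
    H=at_depth(C,np.c_[u.ravel(),v.ravel()],d.ravel())[:,2].reshape(480,640)
    print(n); 
    for r in mrect(C,org&(H>70),78): print('key',r)
    red=cv2.inRange(hsv,(172,150,100),(180,255,255))|cv2.inRange(hsv,(0,170,100),(4,255,255))
    for r in mrect(C,(red>0)&(H>50),58): print('red',r)
    for r in mrect(C,(hsv[...,2]<80)&(H>98),108): print('blk',r)
    r=ctrl.trace('top','feeder')
    r=max((q for q in r),key=lambda q:q['pixels'].sum())['pixels'] if n=='top' else None
    if r is not None:
        m=r&(abs(H-12)<8); print('base',mrect(C,m,12))
print(ctrl.calibration('wrist'))
E
```

```text
top
key (np.int32(250), array([576.8, 139.8]), array([54.5, 17. ]), 62.3)
key (np.int32(219), array([500.4,  30.4]), array([17.5, 54.2]), 171.7)
key (np.int32(253), array([490.9, 126.9]), array([17.1, 54.2]), 148.5)
key (np.int32(238), array([410.7,  78.6]), array([53. , 16.6]), 48.4)
red (np.int32(236), array([ 773.6, -157.4]), array([33.7, 32.2]), 88.6)
blk (np.int32(97), array([1073.7,  276.1]), array([45.4, 11.7]), 76.7)
blk (np.int32(951), array([1056.1, -567.3]), array([ 15.8, 329.8]), 91.2)
blk (np.int32(3399), array([1018.3,   57. ]), array([1020.6,   52.1]), 89.9)
blk (np.int32(415), array([1031.5, -601.8]), array([ 15.6, 171.6]), 90.2)
blk (np.int32(101), array([1030.1, -482.8]), array([51.1,  9.4]), 86.7)
blk (np.int32(79), array([1030.4, -709.3]), array([10.9, 35.9]), 91.8)
blk (np.int32(269), array([999.8, 114.3]), array([32.5, 54.4]), 94.2)
blk (np.int32(551), array([980.1, 266.4]), array([83.4, 45.5]), 83.2)
blk (np.int32(69), array([ 898.6, -264.8]), array([42.6,  4. ]), 89.1)
blk (np.int32(42), array([898.8, 430.9]), array([ 5.9, 26.8]), 93.9)
blk (np.int32(122), arr
[... 1850 characters left out ...]
 array([ 94.9, 346. ]), 97.8)
blk (np.int32(208), array([ 196.9, -515.8]), array([39. , 50.8]), 101.3)
blk (np.int32(96), array([ 549.4, -124.3]), array([35.1, 16.1]), 78.4)
blk (np.int32(152), array([59.1, 26.7]), array([ 6.1, 51.1]), 104.0)
{'vfov': 68.72356963358732, 'cx': 317.7739888140476, 'cy': 239.29254068834626, 'k1': -0.05906721554795544, 'mount': array([[ 1.24186858e-03, -9.52681404e-01, -3.03968090e-01,
         7.72691495e+01],
       [ 9.99999193e-01,  1.10187878e-03,  6.32066866e-04,
         1.10468512e+00],
       [-2.67222362e-04, -3.03968630e-01,  9.52682004e-01,
        -1.17243970e+02],
       [ 0.00000000e+00,  0.00000000e+00,  0.00000000e+00,
         1.00000000e+00]])}
```

```bash
python3 - <<'E'
from h import *
s=ctrl.read_state()
print(tomove(s,[520,-150,300],np.radians(40)))
E
```

```text
(array([ 46.4 , -37.14,  -4.37]), np.float64(-25.112524693767043))
```

{"name": "play_rows", "arguments": {
  "targets": [
    [0,46.4,-37.1,-4.4,-25],
    [0,46.4,-37.1,-4.4,-25],
    [0,46.4,-37.1,-4.4,-25],
    [0,46.4,-37.1,-4.4,-25],
    [0,46.4,-37.1,-4.4,-25],
    [0,46.4,-37.1,-4.4,-25],
    [0,46.4,-37.1,-4.4,-25],
    [0,46.4,-37.1,-4.4,-25],
    [0,46.4,-37.1,-4.4,-25],
    [0,46.4,-37.1,-4.4,-25]
  ]
}}

```text
clock: 1.9
eef_pos: [464.4, -225.6, 293.8]
tool_rot: [3.141, -0.0, 0.696]
force: [1.8, -0.6, 0.0]
width: 85.4
gripper_force: 0.0
```

{"name": "play_rows", "arguments": {
  "targets": [
    [0,9,2,-0.5,0],
    [0,9,2,-0.5,0],
    [0,9,2,-0.5,0],
    [0,9,2,-0.5,0]
  ]
}}

```text
clock: 2.3
eef_pos: [545.5, -184.2, 297.9]
tool_rot: [-3.141, 0.001, 0.698]
force: [-0.5, 0.5, 0.2]
width: 85.2
gripper_force: 0.0
```

```bash
python3 - <<'E'
from h import *
im,d,C,st=shot('wrist','w1.png'); np.savez('/tmp/w1',im=im,d=d,rot=st['tool_rot'],pos=st['eef_pos'])
print(st['eef_pos'],st['tool_rot'])
E
```

```text
[ 545.54043679 -184.18601336  297.91748777] [-3.14115850e+00  5.42608168e-04  6.98042572e-01]
```

View pics/w1.png

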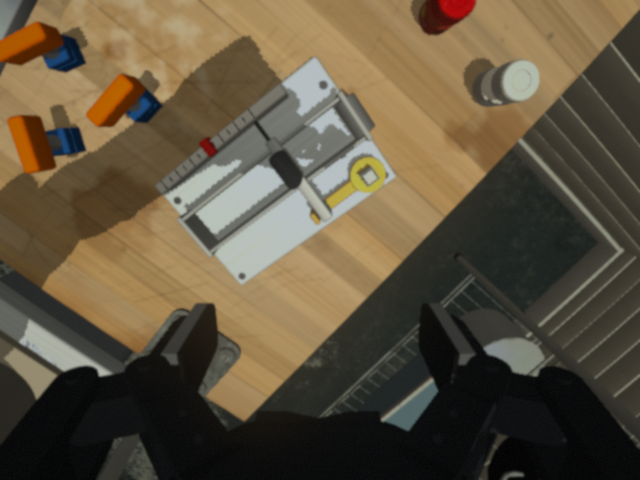

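Wrist view: feeder plate corners are near (318,58), (395,180), (241,283) and (165,190). The screw's square head is at (368,174), the black grip top near (285,165) and the red marker at (208,146).

```bash
python3 - <<'E'
from h import *
z=np.load('/tmp/w1.npz'); im,d=z['im'],z['d']; C=cam('wrist',{'tool_rot':z['rot'],'eef_pos':z['pos']})
hsv=cv2.cvtColor(im,cv2.COLOR_RGB2HSV)
P=at_height(C,[[318,58],[395,180],[241,283],[165,190]],12)[:,:2]
for i in range(4):
    e=P[(i+1)%4]-P[i]; print(P[i].round(0),np.linalg.norm(e).round(0),np.degrees(np.arctan2(e[1],e[0])).round(1))
print(P.mean(0))
v,u=np.mgrid[:480,:640]
H=at_depth(C,np.c_[u.ravel(),v.ravel()],d.ravel())[:,2].reshape(480,640)
H[260:]=0
print('Hplate',np.median(H[225:235,255:265]),'table',np.median(H[100:110,400:420]))
org=cv2.inRange(hsv,(5,170,130),(18,255,255))>0
for r in mrect(C,org&(H>70),78): print('key',r)
red=cv2.inRange(hsv,(172,150,100),(180,255,255))|cv2.inRange(hsv,(0,170,100),(4,255,255))
for r in mrect(C,(red>0)&(H>50),58): print('red',r)
bl=(hsv[...,2]<80); bl[:,:230]=0; bl[:,340:]=0
for r in mrect(C,bl&(H>100),108): print('blk',r)
yel=cv2.inRange(hsv,(22,120,100),(32,255,255))>0
for r in mrect(C,yel,28): print('yel',r)
print('head',at_height(C,[[368,174]],44))
cv2.imwrite('pics/w1c.png',cv2.resize(im[40:290,150:410,::-1],None,fx=2.3,fy=2.3,interpolation=cv2.INTER_CUBIC))
E
```

```text
[659. -90.] 156.0 -105.3
[ 618. -240.] 226.0 165.0
[ 400. -181.] 144.0 74.7
[438. -43.] 227.0 -12.0
[ 528.70249782 -138.57400506]
Hplate 11.606177024663197 table -0.21482321313553143
key (np.int32(915), array([492.3, 125.3]), array([16.5, 52.1]), 149.0)
key (np.int32(1044), array([501.5,  29.2]), array([16.7, 54.4]), 172.0)
key (np.int32(895), array([411.7,  77.4]), array([54.5, 17.5]), 47.9)
red (np.int32(538), array([ 767.3, -163.6]), array([15.1, 32.5]), 131.9)
red (np.int32(112), array([520.3, -62.5]), array([15.1,  7.3]), 75.7)
blk (np.int32(591), array([ 559.3, -136.1]), array([35. , 13.8]), 75.9)
yel (np.int32(1036), array([ 584.8, -209.4]), array([71.9, 38.4]), 2.5)
head [[ 603.23165398 -205.73018961   44.        ]]
```

View pics/w1c.png

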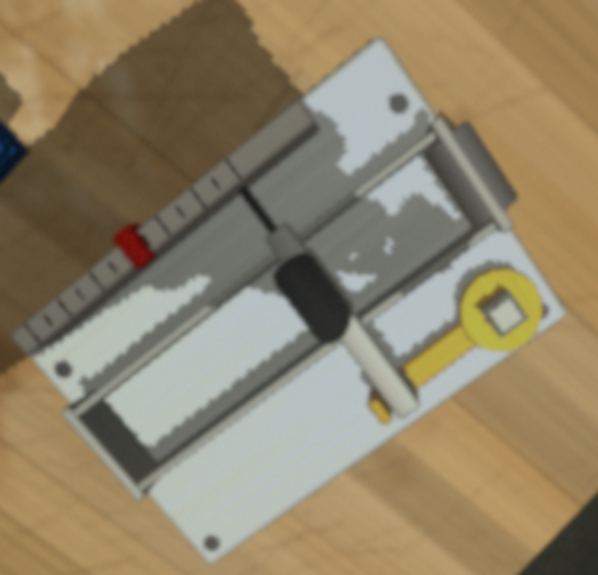

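```bash
python3 - <<'E'
from h import *
s=ctrl.read_state()
print(tomove(s,[530,52,220],np.radians(62)))
E
```

```text
(array([ 14.11, -19.14,   7.78]), np.float64(-22.133253028034133))
```

{"name": "play_rows", "arguments": {
  "targets": [
    [0,14.1,-19.1,7.8,-22],
    [0,14.1,-19.1,7.8,-22],
    [0,14.1,-19.1,7.8,-22],
    [0,14.1,-19.1,7.8,-22],
    [0,14.1,-19.1,7.8,-22],
    [0,14.1,-19.1,7.8,-22],
    [0,14.1,-19.1,7.8,-22]
  ]
}}

```text
clock: 3.05
eef_pos: [530.1, 51.6, 220.1]
tool_rot: [-3.141, 0.002, 1.081]
force: [0.5, -0.5, 0.8]
width: 85.6
gripper_force: 0.0
```

```bash
python3 - <<'E'
from h import *
im,d,C,st=shot('wrist','w2.png')
hsv=cv2.cvtColor(im,cv2.COLOR_RGB2HSV)
v,u=np.mgrid[:480,:640]
H=at_depth(C,np.c_[u.ravel(),v.ravel()],d.ravel())[:,2].reshape(480,640)
org=cv2.inRange(hsv,(5,150,100),(20,255,255))>0
for r in mrect(C,org&(H>73),78): print('key',r)
print(st['eef_pos'],st['tool_rot'],np.percentile(H[org],95))
print(tomove(st,[576.8,139.8,69],np.radians(62)))
E
```

```text
key (np.int32(1617), array([577.7, 141.1]), array([51.5, 14.1]), 61.6)
key (np.int32(1337), array([492. , 128.6]), array([13.9, 51.7]), 149.0)
key (np.int32(1298), array([412.2,  79.7]), array([54.3, 17.7]), 48.4)
key (np.int32(1368), array([501.6,  32.1]), array([17.3, 55. ]), 171.5)
[530.08309432  51.57798798 220.10877278] [-3.14108396e+00  1.50682379e-03  1.08092039e+00] 78.68073086969883
(array([10.01, -0.02, 15.1 ]), np.float64(-0.06782388704715972))
```

{"name": "play_rows", "arguments": {
  "targets": [
    [0,5,0,0,0],
    [0,10.1,0,1,0],
    [0,10.1,0,5,0],
    [0,10.1,0,9,0],
    [0,10.1,0,12.5,0],
    [0,10.1,0,15.1,0],
    [0,10.1,0,15.1,0],
    [0.5,10.1,0,15.1,0],
    [1,10.1,0,15.1,0],
    [1,10.1,0,15.1,0]
  ]
}}

```text
clock: 4.1
eef_pos: [580.0, 140.9, 71.2]
tool_rot: [3.139, -0.002, 1.079]
force: [-0.0, 0.3, -0.8]
width: 43.8
gripper_force: 0.0
```

{"name": "play_rows", "arguments": {
  "targets": [
    [1,0,0,0,0],
    [1,0,0,0,0],
    [1,0,0,0,0],
    [1,0,0,0,0],
    [1,0,0,0,0],
    [1,0,0,-3,0],
    [1,0,0,-6,0],
    [1,0,0,-10,0],
    [1,0,0,-10,0]
  ]
}}

```text
clock: 5.0
eef_pos: [581.7, 142.4, 174.1]
tool_rot: [3.135, -0.007, 1.08]
force: [1.3, -0.5, -1.0]
width: 17.1
gripper_force: 62.2
```

```bash
python3 - <<'E'
from h import *
im,d,C,st=shot('wrist','w3.png')
print(st['eef_pos'],st['tool_rot'],st['force'],st['width'],ctrl.calibration('wrist')['mount'][:3,3])
E
```

```text
[581.68444019 142.40874943 174.09515559] [ 3.13491973 -0.00668588  1.0800977 ] [ 1.3044682  -0.47118747 -0.96560073] 17.145538406940577 [  76.62578353    0.37347805 -117.24668404]
```

View pics/w3.png

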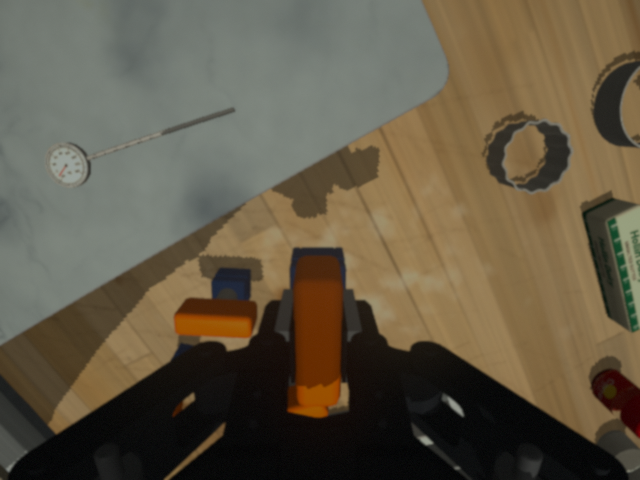

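Key is held upright between the pads: orange bar at columns 295-343, blue barrel visible beneath it at row 250. I'll measure the key in the tool frame from depth.

```bash
python3 - <<'E'
from h import *
im,d,C,st=shot('wrist')
c=ctrl.calibration('wrist'); T=(C[0],C[1],np.array(c['mount']))
hsv=cv2.cvtColor(im,cv2.COLOR_RGB2HSV)
m=cv2.inRange(hsv,(5,150,60),(20,255,255))>0; m[:,:280]=0; m[:,360:]=0; m[:240]=0
P,_=cloud(T,d,m); print('orange',np.percentile(P,[1,10,50,90,99],axis=0).round(1).tolist())
m=cv2.inRange(hsv,(105,120,30),(125,255,255))>0; m[:,:280]=0; m[:,360:]=0; m[:240]=0
P,_=cloud(T,d,m); print('blue',m.sum(),np.percentile(P,[1,10,50,90,99],axis=0).round(1).tolist())
top=[[297,255],[342,255]]
for tz in (-8,): print(at_depth(T,top,1)[:2])
print(st['eef_pos'],tomove(st,[600,-205.7,174],np.radians(-14))[0])
E
```

```text
orange [[-130.4, -20.2, -8.8], [-24.9, -6.9, -8.0], [5.3, 0.2, -7.0], [25.9, 7.1, 13.0], [26.6, 9.0, 109.7]]Traceback (most recent call last):
  File "<stdin>", line 8, in <module>
    return _quantile_unchecked(
        a, q, axis, out, overwrite_input, method, keepdims, weights)
    return _ureduce(a,
                    func=_quantile_ureduce_func,
    ...<5 lines>...
                    overwrite_input=overwrite_input,
                    method=method)
    r = func(a, **kwargs)
    result = _quantile(arr,
                       quantiles=q,
    ...<2 lines>...
                       out=out,
                       weights=wgt)
    slices_having_nans = np.isnan(arr[-1, ...])
                                  ~~~^^^^^^^^^
IndexError: index -1 is out of bounds for axis 0 with size 0
```

```bash
python3 - <<'E'
from h import *
s=ctrl.read_state()
print(s['tool_rot'],tomove(s,[506,-181,215],np.radians(-14)))
E
```

```text
[ 3.14050290e+00 -8.26619886e-04  1.08003521e+00] (array([-31.85,   8.77,  -4.53]), np.float64(75.88145918764474))
```

{"name": "play_rows", "arguments": {
  "targets": [
    [1,0,0,-4,0],
    [1,-31.9,8.8,-4.5,76],
    [1,-31.9,8.8,-4.5,76],
    [1,-31.9,8.8,-4.5,76],
    [1,-31.9,8.8,-4.5,76],
    [1,-31.9,8.8,-4.5,76],
    [1,-31.9,8.8,-4.5,76],
    [1,-31.9,8.8,-4.5,76],
    [1,-31.9,8.8,-4.5,76],
    [1,-31.9,8.8,-4.5,76]
  ]
}}

```text
clock: 6.1
eef_pos: [504.1, -183.1, 212.5]
tool_rot: [3.141, 0.004, -0.256]
force: [0.3, 0.1, -1.8]
width: 17.1
gripper_force: 62.1
```

```bash
python3 - <<'E'
from h import *
s=ctrl.read_state()
print(s['eef_pos'],s['tool_rot'],tomove(s,[506,-181,215],np.radians(-14)))
E
```

```text
[ 504.07078336 -183.07808852  212.46567101] [ 3.14087946  0.00372655 -0.2555909 ] (array([ 0.13, -0.25, -0.25]), np.float64(-0.6442799806747154))
```

{"name": "play_rows", "arguments": {
  "targets": [
    [1,0,0,0,0],
    [1,0,0,0,0]
  ]
}}

```text
clock: 6.3
eef_pos: [505.2, -181.1, 213.1]
tool_rot: [3.141, 0.003, -0.243]
force: [-0.2, 0.5, -1.9]
width: 17.1
gripper_force: 62.1
```

```bash
python3 - <<'E'
from h import *
im,d,C,st=shot('wrist','w4.png'); np.savez('/tmp/w4',im=im,d=d,rot=st['tool_rot'],pos=st['eef_pos'])
print(st['eef_pos'],st['tool_rot'])
u,v=project(C,[[604,-205.5,36]])[0].astype(int); print(u,v)
hsv=cv2.cvtColor(im,cv2.COLOR_RGB2HSV)
yel=cv2.inRange(hsv,(20,110,80),(34,255,255))>0
for r in mrect(C,yel,28): print('yel',r)
c=im[max(v-70,0):v+70,u-90:u+90]; cv2.imwrite('pics/w4c.png',cv2.resize(c[:,:,::-1],None,fx=4,fy=4,interpolation=cv2.INTER_CUBIC)); print(u-90,max(v-70,0))
E
```

```text
[ 505.21043534 -181.08032208  213.05075241] [ 3.14140702e+00  2.56295744e-03 -2.42683632e-01]
316 95
yel (np.int32(2090), array([ 586.2, -201.4]), array([38. , 73.1]), 155.3)
yel (np.int32(100), array([ 528. , -192.8]), array([12.2,  5.2]), 76.2)
226 25
```

View pics/w4c.png

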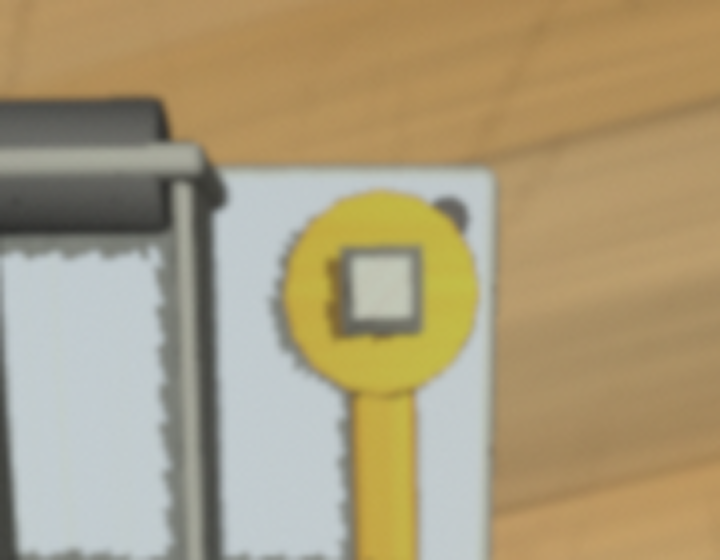

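Head is square with the view: top face centre at crop (383,286), i.e. pixel (321.8,96.5). Flange centre is at crop (381,293), i.e. pixel (321.3,98.3). The hook arm runs straight down the picture (feeder -x).

```bash
python3 - <<'E'
from h import *
z=np.load('/tmp/w4.npz'); im,d=z['im'],z['d']; st={'tool_rot':z['rot'],'eef_pos':z['pos']};C=cam('wrist',st)
a=at_height(C,[[321.8,96.5]],44)[0];b=at_height(C,[[321.3,98.3]],28)[0]; print(a,b)
# plate right edge & arm direction, head edges
e=at_height(C,[[226+350/4,25+470/4],[226+355/4,25+400/4],[226+418/4,25+400/4],[226+418/4,25+555/4]],34); print(np.degrees(np.arctan2(*(e[0]-e[1])[1::-1])),np.degrees(np.arctan2(*(e[3]-e[2])[1::-1])))
e=at_height(C,[[226+495/4,25+180/4],[226+491/4,25+555/4]],12); print('plate edge',np.degrees(np.arctan2(*(e[0]-e[1])[1::-1])))
h=at_height(C,[[226+347/4,25+250/4],[226+418/4,25+250/4],[226+418/4,25+320/4],[226+347/4,25+320/4]],42)
for i in range(4): q=h[(i+1)%4]-h[i]; print(np.degrees(np.arctan2(q[1],q[0])).round(1),np.linalg.norm(q).round(1))
p=(a+b)/2; yaw=np.radians(-14)
s=ctrl.read_state()
# key centre in tool (-1.2,0.2)
t=np.array([p[0],p[1],0])-R.from_euler('xyz',[np.pi,0,yaw]).apply([-1.2,0.2,0])
for zz in (125,98.5): print(t,tomove(s,[t[0],t[1],zz],yaw))
E
```

```text
[ 601.90987381 -209.53097561   44.        ] [ 601.84951281 -209.28944566   28.        ]
161.78547872843652 166.73590811497874
plate edge -13.115658570938054
-103.8 13.6
166.7 12.7
76.2 13.7
-14.0 12.7
[ 6.03092433e+02 -2.09506458e+02 -2.44929360e-17] (array([10.18,  0.41,  8.81]), np.float64(0.07726685257233033))
[ 6.03092433e+02 -2.09506458e+02 -2.44929360e-17] (array([10.19,  0.41, 11.46]), np.float64(0.07726685257233033))
```

{"name": "play_rows", "arguments": {
  "targets": [
    [1,4,0.2,0,0],
    [1,8,0.3,1,0],
    [1,10.2,0.4,3,0],
    [1,10.2,0.4,6,0],
    [1,10.2,0.4,8.3,0],
    [1,10.2,0.4,9.1,0],
    [1,10.2,0.4,9.1,0],
    [1,10.2,0.4,9.1,0]
  ]
}}

```text
clock: 7.15
eef_pos: [604.5, -210.5, 124.2]
tool_rot: [3.142, -0.002, -0.246]
force: [0.0, -0.0, -0.9]
width: 17.1
gripper_force: 62.1
```

```bash
python3 - <<'E'
from h import *
im,d,C,st=shot('wrist','w5.png'); im2,_,C2,_=shot('scene')
print(st['eef_pos'],st['tool_rot'],st['force'],tomove(st,[603.1,-209.5,98.5],np.radians(-14)))
u,v=project(C2,[[602,-209,50]])[0].astype(int)
a=cv2.resize(im[140:420,180:460],(560,560)); b=cv2.resize(im2[v-35:v+35,u-30:u+30],(240,280),interpolation=cv2.INTER_CUBIC)
o=np.zeros((560,800,3),'uint8'); o[:,:560]=a; o[:280,560:]=b; cv2.imwrite('pics/w5c.png',o[:,:,::-1])
E
```

```text
[ 604.46396127 -210.54064943  124.19840766] [ 3.14154532e+00 -1.54949456e-03 -2.45690099e-01] [ 0.00804042 -0.03614936 -0.94456518] (array([-0.16, -0.07,  2.57]), np.float64(-0.07700574399772095))
```

View pics/w5c.png

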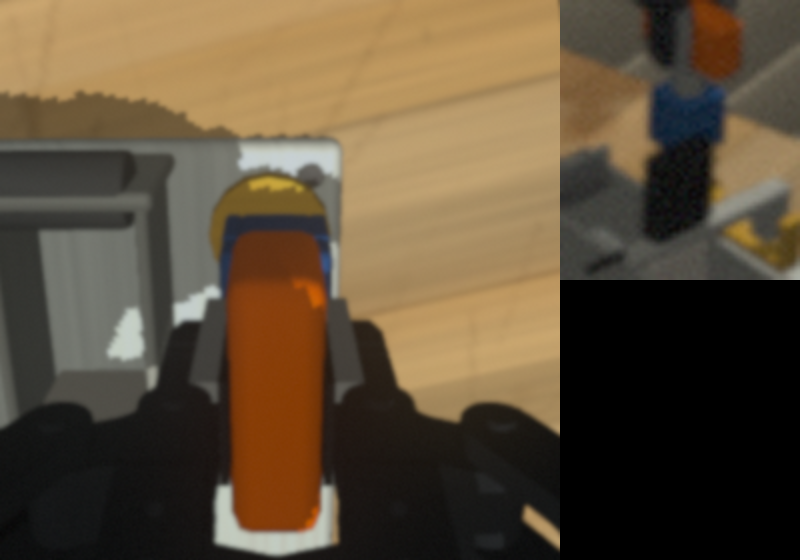

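Key hangs just over the flange, with the barrel centre at crop column 275 and the flange roughly 268-277. I'll fit the flange circle for a finer check.

```bash
python3 - <<'E'
from h import *
from scipy.optimize import least_squares
def fit(im,C,u0,u1,v0,v1,arcs):
    hsv=cv2.cvtColor(im,cv2.COLOR_RGB2HSV)
    m=(cv2.inRange(hsv,(18,110,50),(34,255,255))>0); k=np.zeros_like(m); k[v0:v1,u0:u1]=1; m&=k
    pts=[]
    for u in range(u0,u1):
        v=np.nonzero(m[:,u])[0]
        if len(v): pts.append((u,v[0]-.5))
    for v in range(v0,v1):
        u=np.nonzero(m[v])[0]
        if len(u) : pts.append((u[0]-.5,v)); 
        if len(u) and arcs: pts.append((u[-1]+.5,v))
    P=at_height(C,pts,28)[:,:2]
    r=least_squares(lambda q:np.linalg.norm(P-q[:2],axis=1)-20,[602,-208],loss='soft_l1',f_scale=.5)
    return r.x,np.median(abs(r.fun)),len(P)
z=np.load('/tmp/w4.npz'); st4={'tool_rot':z['rot'],'eef_pos':z['pos']}
print(fit(z['im'],cam('wrist',st4),290,350,65,122,True))
st=ctrl.read_state(); im=cv2.imread('pics/w5.png')[:,:,::-1].copy()
C=cam('wrist',st); print(fit(im,C,283,345,222,262,False), st['eef_pos'])
# head trace by row: crop handle columns at the top face -> tool y
c=ctrl.calibration('wrist'); T=(C[0],C[1],np.array(c['mount']))
hsv=cv2.cvtColor(im,cv2.COLOR_RGB2HSV)
bl=(cv2.inRange(hsv,(105,120,30),(130,255,255))>0); bl[:,:280]=0; bl[:,360:]=0;bl[:240]=0;bl[290:]=0
v,u=np.nonzero(bl); print('blue',u.min(),u.max(),v.min())
s=rays(T,[[u.min(),258],[u.max()+1,258],[(u.min()+u.max())/2,v.min()]]);
M=T[2]; d=np.c_[s,np.ones(3)]@M[:3,:3].T; 
for tz in (45.,): print((M[:3,3]+d*((tz-M[2,3])/d[:,2])[:,None]).round(1))
E
```

```text
(array([ 601.29745449, -208.82631846]), np.float64(0.422337521671615), 146)
(array([ 603.17527306, -210.07093482]), np.float64(0.16241337494494346), 92) [ 604.81239749 -210.70203961  124.86843057]
blue 292 344 267
[[ 16.4 -11.4  45. ]
 [ 16.4  14.8  45. ]
 [ 11.6   1.5  45. ]]
```

{"name": "play_rows", "arguments": {
  "targets": [
    [1,0,-0.12,0.3,0],
    [1,0,-0.12,0.6,0],
    [1,0,-0.12,0.9,0],
    [1,0,-0.12,1.2,0],
    [1,0,-0.12,1.4,0],
    [1,0,-0.12,1.4,0]
  ]
}}

```text
clock: 7.85
eef_pos: [603.7, -209.1, 108.7]
tool_rot: [-3.142, 0.001, -0.246]
force: [-0.6, 0.1, -1.5]
width: 17.4
gripper_force: 62.3
```

{"name": "play_rows", "arguments": {
  "targets": [
    [1,0,0,0.3,0],
    [1,0,0,0.6,0],
    [1,0,0,0.8,0],
    [1,0,0,0.9,0],
    [1,0,0,1.0,0],
    [1,0,0,1.0,0]
  ]
}}

```text
clock: 8.45
eef_pos: [603.8, -209.1, 99.0]
tool_rot: [-3.142, 0.001, -0.246]
force: [-1.1, 0.8, -1.9]
width: 17.2
gripper_force: 62.2
```

{"name": "play_rows", "arguments": {
  "targets": [
    [1,0,-0.02,0.05,-8],
    [1,-0.01,-0.04,0.05,-16],
    [1,-0.02,-0.06,0.05,-24],
    [1,-0.04,-0.07,0.05,-32],
    [1,-0.05,-0.08,0.05,-40],
    [1,-0.07,-0.09,0.05,-48],
    [1,-0.09,-0.1,0.05,-56],
    [1,-0.11,-0.1,0.05,-64],
    [1,-0.11,-0.1,0.05,-64]
  ]
}}

```text
clock: 9.35
eef_pos: [602.8, -207.9, 98.4]
tool_rot: [-3.14, -0.0, 0.871]
force: [-1.3, 2.0, -2.4]
width: 17.4
gripper_force: 62.0
```

```bash
python3 - <<'E'
from h import *
s=ctrl.read_state(); print(s['torque'],s['force'],np.degrees(s['tool_rot']),s['eef_pos'],s['qpos'].round(2))
E
```

```text
[ 0.2220026  0.4577993 -0.0198712] [-1.29942139  1.99861244 -2.35291579] [-1.79931537e+02 -1.58746582e-02  4.98765039e+01] [ 602.82406896 -207.9473741    98.4322539 ] [ 0.41  0.81 -0.21  1.67  0.24  0.69 -0.62]
```

{"name": "play_rows", "arguments": {
  "targets": [
    [1,0,-0.02,0,-7],
    [1,-0.01,-0.03,0,-14],
    [1,-0.02,-0.05,0,-20],
    [1,-0.03,-0.06,0,-26],
    [1,-0.03,-0.06,0,-30],
    [1,-0.04,-0.07,0,-34],
    [1,-0.04,-0.07,0,-34]
  ]
}}

```text
clock: 10.05
eef_pos: [602.7, -207.8, 98.5]
tool_rot: [3.141, -0.001, 1.461]
force: [-0.1, 0.6, -3.0]
width: 17.4
gripper_force: 61.8
```

```bash
python3 - <<'E'
from h import *
s=ctrl.read_state(); print(s['torque'],s['force'],np.degrees(s['tool_rot']),s['eef_pos'])
im,d=ctrl.get_image('top'); C=cam('top'); u,v=project(C,[[570,-180,50]])[0].astype(int)
im2,d2=ctrl.get_image('scene'); C2=cam('scene'); u2,v2=project(C2,[[570,-180,50]])[0].astype(int)
a=[cv2.resize(i[y-55:y+55,x-55:x+55],(400,400),interpolation=cv2.INTER_CUBIC) for i,x,y in((im,u,v),(im2,u2,v2))]
cv2.imwrite('pics/t6.png',np.hstack(a)[:,:,::-1])
E
```

```text
[ 0.23497404  0.10122543 -0.00858893] [-0.0751611   0.6292976  -3.04597348] [ 1.79984823e+02 -3.37113450e-02  8.37028650e+01] [ 602.65229397 -207.77881459   98.50078378]
```

View pics/t6.png

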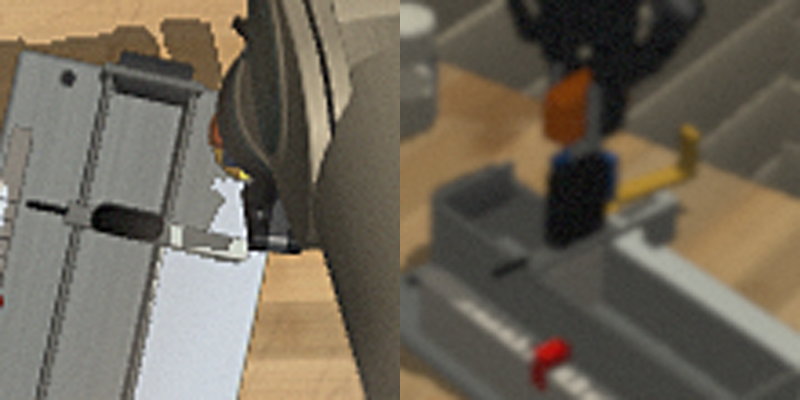

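The hook arm (scene crop about (650,190)) has swung out to the right. I'll turn a little further to make sure it is at the stop.

{"name": "play_rows", "arguments": {
  "targets": [
    [1,0,-0.01,0,-4],
    [1,0,-0.02,0,-7],
    [1,0,-0.02,0,-10],
    [1,0,-0.02,0,-10]
  ]
}}

```text
clock: 10.55
eef_pos: [602.6, -207.7, 98.7]
tool_rot: [3.141, -0.001, 1.635]
force: [0.5, 1.0, -3.6]
width: 17.3
gripper_force: 61.8
```

```bash
python3 - <<'E'
from h import *
s=ctrl.read_state(); print(s['torque'],s['force'],np.degrees(s['tool_rot']),s['eef_pos'])
im,d,C,st=shot('wrist'); c=ctrl.calibration('wrist')
hsv=cv2.cvtColor(im,cv2.COLOR_RGB2HSV)
yel=cv2.inRange(hsv,(20,110,60),(34,255,255))>0
for r in mrect(C,yel,34): print(r)
m=cv2.inRange(hsv,(5,150,60),(20,255,255))>0; m[:,:260]=0; m[:,380:]=0; m[:200]=0
v,u=np.mgrid[:480,:640]; H=at_depth(C,np.c_[u.ravel(),v.ravel()],d.ravel())[:,2].reshape(480,640)
for r in mrect(C,m&(H>100),106): print('handle',r)
E
```

```text
[ 0.30058657  0.0062117  -0.41775152] [ 0.49129727  0.96089644 -3.57277646] [ 1.79967202e+02 -3.04755826e-02  9.36825472e+01] [ 602.55853322 -207.73411684   98.69724501]
(np.int32(193), array([ 752.1, -141.5]), array([13.3,  5.4]), 20.4)
(np.int32(428), array([ 601.3, -189.6]), array([25.2,  6.9]), 3.7)
(np.int32(144), array([ 585.1, -205.4]), array([18.2,  3.3]), 88.3)
(np.int32(115), array([ 618.6, -202.9]), array([ 2.8, 17.6]), 99.2)
handle (np.int32(6035), array([ 602.3, -206.8]), array([17.5, 55.7]), 94.0)
```

{"name": "play_rows", "arguments": {
  "targets": [
    [1,0,0,0,5],
    [1,0,0,0,6],
    [0.8,0,0,0,6],
    [0.6,0,0,0,6],
    [0.4,0,0,0,6],
    [0.2,0,0,0,6],
    [0,0,0,0,6],
    [0,0,0,0,6]
  ]
}}

```text
clock: 11.4
eef_pos: [602.4, -208.0, 99.0]
tool_rot: [3.141, 0.0, 1.534]
force: [0.3, 1.0, 0.6]
width: 84.8
gripper_force: 0.0
```

{"name": "play_rows", "arguments": {
  "targets": [
    [0,0,0,-1,0],
    [0,0,0,-3,0],
    [0,0,0,-6,0],
    [0,0,0,-9,0],
    [0,0,0,-9,0]
  ]
}}

```text
clock: 11.9
eef_pos: [605.3, -208.2, 194.0]
tool_rot: [3.133, 0.002, 1.534]
force: [0.8, 0.1, 0.7]
width: 85.2
gripper_force: 0.0
```

```bash
python3 - <<'E'
from h import *
im,d,C,st=shot('wrist'); print(st['eef_pos'],st['width'],np.degrees(st['tool_rot']))
hsv=cv2.cvtColor(im,cv2.COLOR_RGB2HSV)
v,u=np.mgrid[:480,:640]; H=at_depth(C,np.c_[u.ravel(),v.ravel()],d.ravel())[:,2].reshape(480,640)
m=cv2.inRange(hsv,(5,150,60),(20,255,255))>0
for r in mrect(C,m&(H>100),106): print('handle',r)
# view pusher: go where grip shows well
yaw=np.radians(76)
g=np.array([559,-136]); t=g-90*np.array([np.cos(yaw),np.sin(yaw)]); print(t,tomove(st,[*t,190],yaw))
E
```

```text
[ 605.30411531 -208.15360826  194.01664959] 85.20294223831692 [1.79494292e+02 1.09243673e-01 8.78797260e+01]
handle (np.int32(2227), array([ 602.1, -207.5]), array([55.4, 17.5]), 85.4)
[ 537.2270294  -223.32661536] (array([-1.77, -6.75,  0.35]), np.float64(11.879726034875429))
```

{"name": "play_rows", "arguments": {
  "targets": [
    [0,-0.9,-3.4,0.2,6],
    [0,-1.8,-6.7,0.4,12],
    [0,-1.8,-6.7,0.4,12],
    [0,-1.8,-6.7,0.4,12],
    [0,-1.8,-6.7,0.4,12]
  ]
}}

```text
clock: 12.45
eef_pos: [535.6, -222.8, 184.7]
tool_rot: [3.141, -0.001, 1.326]
force: [-0.3, 0.6, 0.4]
width: 85.3
gripper_force: 0.0
```

```bash
cat > meas.py <<'E'
from h import *
im,d,C,st=shot('wrist','w7.png'); print(st['eef_pos'],st['width'],np.degrees(st['tool_rot']))
hsv=cv2.cvtColor(im,cv2.COLOR_RGB2HSV)
v,u=np.mgrid[:480,:640]; H=at_depth(C,np.c_[u.ravel(),v.ravel()],d.ravel())[:,2].reshape(480,640)
bl=(hsv[...,2]<90); bl[290:]=0
for r in mrect(C,bl&(H>103)&(H<115),108): print('blk',r)
red=cv2.inRange(hsv,(170,130,70),(180,255,255))|cv2.inRange(hsv,(0,150,70),(5,255,255))
for r in mrect(C,(red>0)&(H>55)&(H<70),58): print('red',r)
for r in mrect(C,bl&(H>57)&(H<66),62): print('ptr',r)
m=cv2.inRange(hsv,(5,150,60),(20,255,255))>0
for r in mrect(C,m&(H>100),106): print('handle',r)
E
python3 meas.py
```

```text
[ 535.60846005 -222.84983825  184.67740732] 85.31512715529462 [ 1.79954990e+02 -4.33254847e-02  7.59533517e+01]
blk (np.int32(1679), array([ 558. , -136.7]), array([34.1, 13.7]), 76.0)
red (np.int32(280), array([519.5, -66.2]), array([11. ,  8.8]), 73.3)
red (np.int32(1052), array([ 766.9, -156.6]), array([35.1, 17.2]), 88.1)
ptr (np.int32(96), array([569.4, -90.1]), array([10.7,  3.1]), 76.0)
ptr (np.int32(406), array([ 757.1, -155.9]), array([33.6, 14.2]), 86.5)
ptr (np.int32(107), array([ 563.6, -106.1]), array([15.5,  5.8]), 47.5)
ptr (np.int32(288), array([ 544.3, -174.4]), array([43.6,  3.3]), 75.9)
ptr (np.int32(423), array([ 746.8, -244.1]), array([35.4, 15.8]), 67.3)
ptr (np.int32(218), array([ 592. , -204.9]), array([20.6,  8.3]), 79.7)
handle (np.int32(2793), array([ 600.9, -207.6]), array([55.3, 17.7]), 85.2)
```

View pics/w7.png

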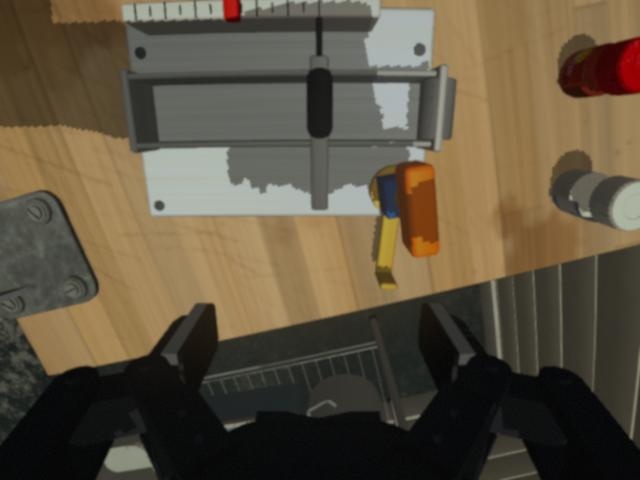

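Key stands on the screw (handle about (418,210)) with the hook swung out. The grip is at (319,103), the pointer at column 319 and the marker at column 232. Next I grasp the grip.

{"name": "play_rows", "arguments": {
  "targets": [
    [0,4.5,0.1,0,0],
    [0,8.9,0.1,0.5,0],
    [0,8.9,0.1,3,0],
    [0,8.9,0.1,6,0],
    [0,8.9,0.1,8,0],
    [0,8.9,0.1,9.2,0],
    [0,8.9,0.1,9.2,0],
    [0,8.9,0.1,9.2,0]
  ]
}}

```text
clock: 13.3
eef_pos: [558.2, -137.0, 93.1]
tool_rot: [3.141, -0.0, 1.325]
force: [0.1, 0.9, -0.2]
width: 85.5
gripper_force: 0.0
```

{"name": "play_rows", "arguments": {
  "targets": [
    [0.5,0,0,0,0],
    [1,0,0,0,0],
    [1,0,0,0,0],
    [1,0,0,0,0],
    [1,0,0,0,0],
    [1,0,0,0,0],
    [1,0,0,0,0]
  ]
}}

```text
clock: 14.0
eef_pos: [557.9, -137.5, 93.1]
tool_rot: [3.14, 0.0, 1.325]
force: [0.8, -0.6, 3.7]
width: 13.3
gripper_force: 59.5
```

```bash
python3 meas.py; python3 -c "
from h import *;s=ctrl.read_state();print(s['force'],s['torque'])"
```

```text
[ 557.86074665 -137.47578302   93.14698837] 13.276170206283764 [1.79932903e+02 1.02310800e-02 7.59013428e+01]
red (np.int32(848), array([520.9, -61.9]), array([16.9,  9.6]), 75.2)
ptr (np.int32(156), array([569.6, -89. ]), array([7.7, 3.9]), 76.0)
ptr (np.int32(139), array([567.7, -97.5]), array([8. , 3.5]), 76.0)
ptr (np.int32(210), array([ 563.6, -106.3]), array([13.6,  7.2]), 23.3)
handle (np.int32(96), array([ 596.7, -200.7]), array([ 1.8, 12.9]), 116.2)
[ 0.43289867 -0.48224037  2.81347491] [-0.1355208  -0.10063791  0.21294616]
```

{"name": "play_rows", "arguments": {
  "targets": [
    [1,0,-0.5,0,0],
    [1,0,-1.2,0,0],
    [1,0,-2.0,0,0],
    [1,0,-2.8,0,0],
    [1,0,-3.6,0,0],
    [1,0,-4.3,0,0],
    [1,0,-4.9,0,0],
    [1,0,-5.3,0,0],
    [1,0,-5.3,0,0],
    [1,0,-5.3,0,0]
  ]
}}

```text
clock: 15.05
eef_pos: [508.4, -125.2, 93.2]
tool_rot: [3.136, -0.0, 1.324]
force: [5.8, -3.4, -1.9]
width: 13.3
gripper_force: 58.9
```

```bash
python3 meas.py; python3 - <<'E'
from h import *
s=ctrl.read_state();print(s['force'],s['torque'],s['width'],s['gripper_force'])
im=cv2.imread('pics/w7.png'); C=cam('wrist',s); u,v=project(C,[[520,-75,60]])[0].astype(int); print(u,v)
v=max(v,60);c=im[v-60:v+60,u-80:u+80]; cv2.imwrite('pics/w8c.png',cv2.resize(c,None,fx=4,fy=4,interpolation=cv2.INTER_CUBIC))
E
```

```text
[ 508.40989797 -125.24978211   93.16985716] 13.270699158787995 [ 1.79687685e+02 -2.05905214e-02  7.58770040e+01]
red (np.int32(856), array([520. , -61.6]), array([16.7,  9.3]), 76.0)
ptr (np.int32(461), array([517.3, -86.4]), array([27.8,  9.7]), 75.3)
handle (np.int32(1144), array([ 604.9, -183.7]), array([13.9, 28.4]), 130.0)
[ 6.07505231 -3.68895828 -1.44135797] [-0.70839338 -0.92741792  0.26036147] 13.616444899975967 58.96251440048218
314 188
```

View pics/w8c.png

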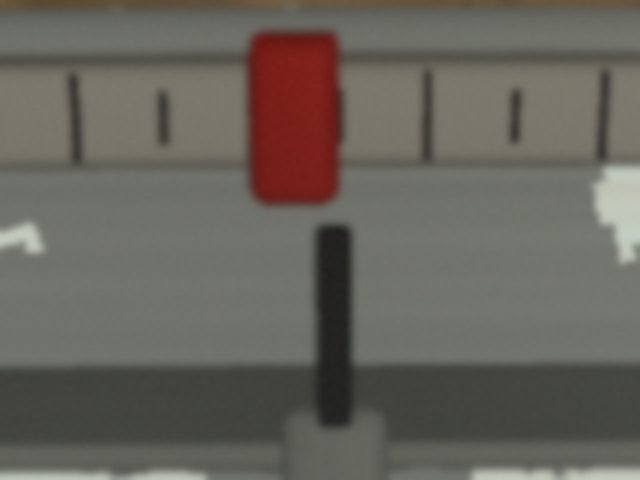

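The pointer at crop column 334 is right of the marker centre at 294. The marker is 90 px wide (9 px/mm), so about 4.4 mm more pull is needed.

{"name": "play_rows", "arguments": {
  "targets": [
    [1,0,-0.25,0,0],
    [1,0,-0.44,0,0],
    [1,0,-0.44,0,0],
    [1,0,-0.44,0,0],
    [1,0,-0.44,0,0]
  ]
}}

```text
clock: 15.6
eef_pos: [504.4, -124.3, 93.2]
tool_rot: [3.136, -0.0, 1.324]
force: [7.4, -4.1, -2.4]
width: 13.3
gripper_force: 59.0
```

```bash
cat > m2.py <<'E'
from h import *
im,d,C,s=shot('wrist','w9.png'); print(s['eef_pos'],s['force'])
hsv=cv2.cvtColor(im,cv2.COLOR_RGB2HSV)
u,v=project(C,[[520,-75,60]])[0].astype(int); 
red=(cv2.inRange(hsv,(170,130,70),(180,255,255))|cv2.inRange(hsv,(0,150,70),(5,255,255)))>0
red[:, :u-80]=0; red[:,u+80:]=0; red[v+40:]=0
yy,xx=np.nonzero(red); print('red',xx.min(),xx.max(),yy.min(),yy.max(), (xx.min()+xx.max())/2)
for y in range(yy.max()+10,yy.max()+45,6):
    x=np.nonzero(hsv[y,u-50:u+50,2]<55)[0]+u-50
    if len(x): print(y,x.min(),x.max(),x.mean())
ex=np.array([np.cos(np.radians(-14)),np.sin(np.radians(-14))])
E
python3 m2.py
```

```text
[ 504.4346235  -124.25162691   93.17542518] [ 7.35458563 -4.05943278 -2.40168091]
red 306 327 137 177 316.5
187 314 320 317.0
193 314 320 317.0
199 314 320 317.0
205 314 320 317.0
211 314 320 317.0
217 314 320 317.0
```

```bash
python3 - <<'E'
from h import *
for n in ('top','scene'):
    im,d,C,s=shot(n); hsv=cv2.cvtColor(im,cv2.COLOR_RGB2HSV)
    v,u=np.mgrid[:480,:640]; H=at_depth(C,np.c_[u.ravel(),v.ravel()],d.ravel())[:,2].reshape(480,640)
    for r in mrect(C,(cv2.inRange(hsv,(5,150,80),(20,255,255))>0)&(H>98)&(H<112),106): print(n,r)
E
python3 m2.py
```

```text
top (np.int32(269), array([ 601.9, -208.6]), array([52.9, 17.4]), 85.5)
[ 504.4196347  -124.25748405   93.18557981] [ 7.45386497 -3.18283319 -1.7470052 ]
red 306 327 137 177 316.5
187 314 320 317.0
193 314 320 317.0
199 314 320 317.0
205 314 320 317.0
211 314 320 317.0
217 314 320 317.0
```

Key is seated at (602,-208.6) with its top at 106 mm, and the pointer is abreast of the marker.

```bash
python3 -c "
from cell import ctrl; print(ctrl.finish_job())"
```

```text
the job is handed in; nothing more can be done
None
```

I handed the job in at about 16 s: the farthest T-key turned the lock screw to its open stop and still stands on it, and the gripper is holding the pusher with its pointer within about 0.3 mm of the red marker, measured in the wrist camera.

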